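# Slide a glaze test tile along the rail into the corner pocket

## Task

Using only the fingertips, push the blue-glazed test tile on the tile board straight back against the long rail, well short of the pocket, then, keeping it against the rail all the way, slide it along into the corner pocket until it lies flush against both the rail and the end stop. Do not lift or tip the tile. Leave the amber tile and the two cups where they are, and finish with the hand clear.

Things in the scene. Friction and masses are not known exactly. Their poses are not given: they have to be found in the camera images.
- tile_board: fixed plywood board flat on the table, 170 mm (its x) by 300 mm (its y), top face 12 mm above the table. Origin: centre of its underside. A dark rail, 20 mm wide and 14 mm above the board's top, runs along the whole +x edge (far from the robot), inner face at x = +65 mm. End stop 18 mm wide, same height, at the -y end (robot's right), inner face at y = -132 mm, x = -7 to +65 mm
- lip (a point): rounded nose (radius 8 mm, this point is its axis, at the board's top face) of the dark lip: 16 mm wide, 14 mm high, parallel to the rail, from the end stop to y = -92 mm in the board frame, inner face at x = +9 mm. Rail, end stop and lip make the corner pocket, 56 mm wide, open towards +y
- pocket (a point): where the centre of the blue tile's underside lies when it is fully home: on the board's top face (12 mm above the table), 25 mm from the rail and 25 mm from the end stop. Axes as the board's: +x towards the rail, -y along the rail into the pocket
- blue_tile: loose square pale ceramic tile 50 x 50 x 10 mm, about 55 g, dark blue glazed patch on top. Origin: centre of its underside, z up, x and y along its edges. Starts flat on the open front of the board, its centre 60 to 80 mm from home in x and 117 to 222 mm in y, turned up to 15 degrees. Either tile may be the nearer to the pocket. Any quarter turn is good at the end
- amber_tile: the same tile with an amber (orange-brown) glazed patch, beside the blue one on the board. Origin: centre of its underside. To be left alone
- terra_cup: loose reddish terracotta cup, 66 mm wide, 63 mm tall, on the table just beyond the board's +y end. Origin: centre of its underside. To be left alone
- bisque_cup: loose off-white unglazed cup, 68 mm wide, 76 mm tall, on the table just beyond the board's -y end. Origin: centre of its underside. To be left alone
Mind the look-alikes: they are no part of the job. Leave any pink or yellow look-alike of the blue_tile alone.

How it is judged:
By the outcome, as a careful person would: the job done as asked, in the order asked, and still so for the second after the job is handed in, with the robot touching nothing.
It also fails if it takes over 54 s, if anything falls off the work surface, if the arm or the gripper's body presses on something with over 40 N, if the wrist force passes 120 N, or if a joint passes its speed limit or range.

## Robot

A 6-joint arm with a two-finger parallel gripper is mounted at the origin on a cart in front of the work surface, level with it; the furniture and walls round the work are solid. World frame = base frame: x ahead of the robot, y to its left, z up, the work surface at z = 0. Lengths are in mm, angles in degrees, forces in N, time in s.
With the tool pointing down it reaches from about 350 to 925 mm from the base axis. Payload 6.4 kg.
Tool frame: the origin (TCP) lies midway between the tips of the shut fingers; the grasp point (between the pads) lies behind it (grip_point_offset is the z of the grasp point in the tool frame, in mm); z points along the fingers, y is the line along which they close (so a half turn about z gives the same grasp; the last joint's range is limited). The gripper opens to 94 mm and grips with 3 to 60 N. Pads are 16 mm wide; open, the fingers measure 119 mm over their backs; the gripper's body (75 mm by 177 mm) begins 78 mm behind the grasp point.
Start: joints at [-73.631, 14.043, 89.255, -0, 76.702, -9.975], TCP at [288.456, -582.501, 205.455] pointing down, gripper open.
Joint ranges: [-179.41, 179.41], [-58.25, 129.5], [7.25, 145.43], [-54.29, 234.29], [11.92, 165.04], [-157.13, 157.13]. Speed limits (degrees/s): [147.25, 147.25, 180, 180, 180, 180].

## Interface

Orientations are given as [roll, pitch, yaw] about the fixed x, y, z axes, in that order (R = Rz(yaw) Ry(pitch) Rx(roll)).
In Python, from cell import * gives the robot as it stands.
- The arm moves only by the tool play_rows, never from a script. Its argument "plan" is a list of rows, each a list of 7 numbers: the shift along the world's x, y, z in units of 150 mm (1.0 is 150 mm), then the turn, a rotation vector about the world's x, y, z in units of 120 degrees (1.0 is 120 degrees), then the closure, from -1 (fully open) to 1 (shut), so that 0 is half open. In form: [[dx, dy, dz, rx, ry, rz, fingers], ...]. A call has 1 to 20 rows; each row is the pose to reach, as a shift and turn from the pose commanded when the call began; what a row does not reach only later rows make up. A row lasts 1/8 s, in which the tool goes at most 62.5 mm and 10.7 degrees, less where a joint would pass 70% of its speed; a pose out of reach is approached as far as the arm can. A call with a number of a shift or a turn outside -1 to 1 is refused whole. A call with a gripper value outside its range is refused whole. The fingers move at their own pace and stop on an object; "newtons" is the grip in N (left out, the last holds). Time passes only in rows, so rows that repeat a pose let the fingers close. It gives the time, the measured TCP pose, the force, the opening and the grip force at its end, in the units of the state.
- state(): the state, without advancing time (a new reading comes with each control period).
- capture(name): name is "scene" or "top"; returns a dict with "pixels" (400x640x3 uint8, red, green, blue), "intrinsics" (3x3 intrinsics, pixels), "camera_from_world" (4x4, takes a point from world to camera coordinates). Camera axes: x right, y up, looking along -z (the intrinsics and any distortion apply to the point x, -y, -z); pixel columns grow to the right and rows downward; lengths in mm; the calibration is good to about 2 mm. A picture is of the moment at which its call begins. There is no depth.
- sign_off(): hands the job in; it is judged then, once.
The state is a dict: "t": time; "joint_positions": joint angles; "joint_velocities": joint speeds; "joint_torque": joint torques, N m; "tcp_pos": TCP position; "tool_rot": TCP orientation; "wrist_force": force on the tool from outside, world axes, zero at the start; "torque": the same for the moment, N m; "width": finger opening in mm; "gripper_force": force on a finger pad.
Only numpy, scipy, OpenCV 4.12 (cv2) and the standard library are available. Lean on these libraries where they do the work, as an engineer would, in place of code of your own. Each camera call takes 0.05 s, during which the arm holds its last target. There are 200 camera calls.

## Working session

There is one attempt and no reset: what is moved stays moved. The work goes in short steps, Python scripts to look and compute and a tool call to move; the robot and the scene stay as the last step left them, time stands still between calls to the robot, and variables do not carry over. Pictures are saved under pics/ and viewed, at most 10 in all, crops included, and the job is handed in when it is done.

Besides the shell and the picture viewer there is one more tool, called after "Call:" by a JSON object that holds its "method" and its "body". play_rows: Moves the arm, as the interface text tells. Shifts and turns lie within -1 to 1; 1 stands for 150 mm of shift or 120 degrees of turn. Its arguments: {"type":"object","properties":{"plan":{"type":"array","items":{"type":"array","items":{"type":"number","minimum":-1,"maximum":1}}},"newtons":{"type":"number"}},"required":["plan"]}

```bash
mkdir -p pics; cat > h.py <<'E'
from cell import *
import numpy as np, cv2
def snap(cam,fn,crop=None,s=1):
    c=capture(cam); im=c["pixels"][:,:,::-1]
    if crop: x0,y0,x1,y1=crop; im=im[y0:y1,x0:x1]
    if s!=1: im=cv2.resize(im,None,fx=s,fy=s,interpolation=cv2.INTER_CUBIC)
    cv2.imwrite("pics/"+fn,im); return c
def w(c,u,v,z):
    K=np.array(c["intrinsics"]);T=np.array(c["camera_from_world"])
    d=np.linalg.inv(K)@[u,v,1]; d=np.array([d[0],-d[1],-d[2]])
    R=T[:3,:3];o=-R.T@T[:3,3];d=R.T@d
    return o+d*(z-o[2])/d[2]
E
python3 - <<'E'
from h import *
snap("top","a.png"); snap("scene","b.png")
s=state();print(s["tcp_pos"],s["tool_rot"],s["width"],s["wrist_force"],s["t"])
E
```

```text
[ 288.27309892 -581.96344768  204.45301902] [-1.79900292e+02 -1.71551697e-02  2.63425423e+01] 93.86215875655398 [-0.21193088  0.32290362 -0.45243758] 0.1
```

View pics/a.png

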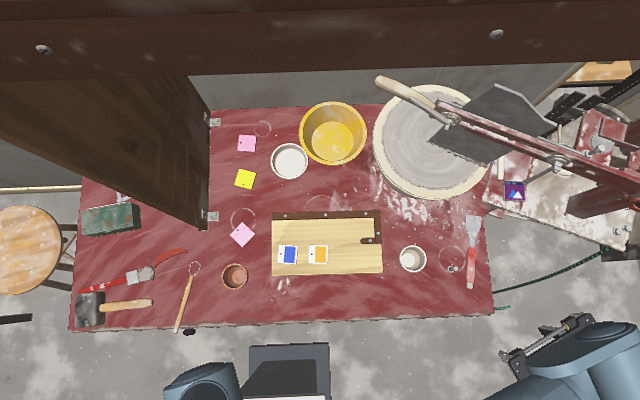

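View pics/b.png

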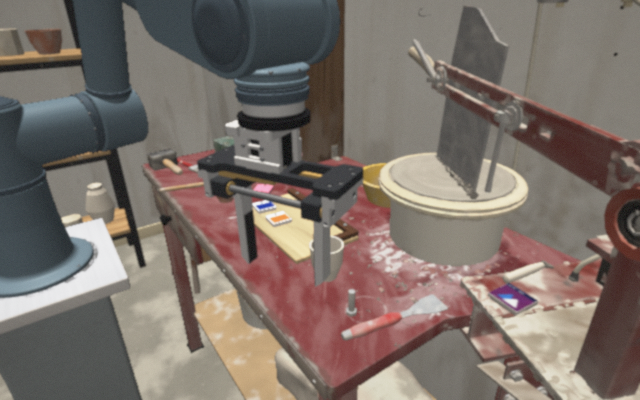

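The top view shows the board at about (272–382, 211–275), with the rail along its upper edge and the stop and lip at the right around (370, 240). The blue tile is at (287, 255) and the amber one at (318, 254), between blue and the pocket. I'll enlarge that area.

```bash
python3 - <<'E'
from h import *
c=snap("top","c.png",(262,200,422,300),5)
for u,v in [(272,212),(382,212),(272,275),(382,272),(287,255),(318,254)]: print(u,v,w(c,u,v,12).round(1))
E
```

```text
272 212 [628.6 -32.8  12. ]
382 212 [ 616.4 -337.5   12. ]
272 275 [457.  -30.7  12. ]
382 272 [ 452.9 -325.7   12. ]
287 255 [508.6 -71.9  12. ]
318 254 [ 507.9 -155.8   12. ]
```

View pics/c.png

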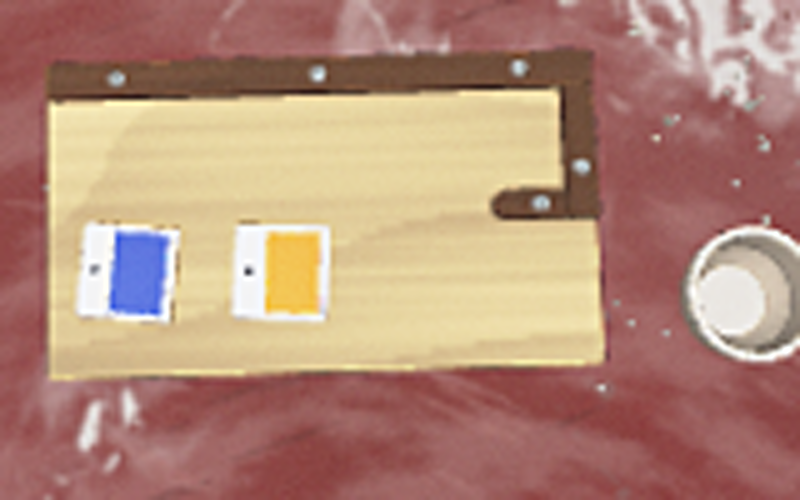

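```bash
cat >> h.py <<'E'
def cw(c,P,z,x0=262,y0=200,s=5): return np.array([w(c,(u+.5)/s-.5+x0,(v+.5)/s-.5+y0,z)[:2] for u,v in P])
E
python3 - <<'E'
from h import *
c=capture("top");T=c["camera_from_world"];print("cam",-T[:3,:3].T@T[:3,3],c.keys())
f=cw(c,[(50,379),(605,364)],12);print("front",f.round(1),np.hypot(*(f[1]-f[0])))
r=cw(c,[(50,62),(595,50)],26);print("railback",r.round(1),np.hypot(*(r[1]-r[0])))
r=cw(c,[(50,100),(560,90),(563,185)],26);print("rail inner26, stop",r.round(1))
r=cw(c,[(50,100),(560,90),(563,185)],12);print("rail inner12",r.round(1))
print("lip nose",cw(c,[(491,203),(500,190),(500,216)],26).round(1), "stop out",cw(c,[(597,216)],26).round(1))
for n,P in dict(blue=[(88,224),(180,231),(170,322),(78,316)],amber=[(237,225),(329,228),(326,320),(232,316)]).items():
    q=cw(c,P,22);print(n,q.round(1),q.mean(0).round(1),[np.hypot(*(q[i]-q[i-1])).round(1) for i in range(4)])
    print([np.degrees(np.arctan2(*(q[i]-q[i-1])[::-1])).round(1) for i in range(4)])
q=cw(c,[(762,295)],70);print("bisque",q)
E
```

```text
cam [ 424.46708257 -167.5992796  1070.53984037] dict_keys(['pixels', 'intrinsics', 'camera_from_world'])
front [[ 456.   -29.6]
 [ 451.7 -327.3]] 297.6953300473549
railback [[ 626.   -33.5]
 [ 620.7 -331.9]] 298.4655832617922
rail inner26, stop [[ 604.9  -33.2]
 [ 599.3 -311.2]
 [ 547.3 -309.3]]
rail inner12 [[ 607.4  -31.4]
 [ 601.6 -313.1]
 [ 548.9 -311.2]]
lip nose [[ 539.1 -269.9]
 [ 545.9 -275.2]
 [ 531.9 -274.3]] stop out [[ 529.8 -326.5]]
blue [[ 537.   -52.4]
 [ 531.3 -101.8]
 [ 483.   -95.2]
 [ 488.2  -46.2]] [509.9 -73.9] [np.float64(49.3), np.float64(49.8), np.float64(48.7), np.float64(49.3)]
[np.float64(-7.1), np.float64(-96.7), np.float64(172.2), np.float64(84.0)]
amber [[ 533.3 -132.6]
 [ 529.6 -182.1]
 [ 480.7 -178.5]
 [ 484.8 -128.4]] [ 507.1 -155.4] [np.float64(48.6), np.float64(49.7), np.float64(49.1), np.float64(50.3)]
[np.float64(-5.0), np.float64(-94.2), np.float64(175.7), np.float64(85.3)]
bisque [[ 481.6290704  -401.30899688]]
```

Call:
{"method": "play_rows", "body": {"plan": [[0.33, 1, 0, 0, 0, -0.228, 0.57], [0.33, 1, 0, 0, 0, -0.228, 0.57], [0.33, 1, 0, 0, 0, -0.228, 0.57], [0.33, 1, 0, 0, 0, -0.228, 0.57]]}}

```text
t: 0.7
tcp_pos: [338.6, -430.8, 205.4]
tool_rot: [-180.0, 0.0, -0.8]
wrist_force: [-0.2, -0.7, -0.3]
width: 57.3
gripper_force: 0.0
```

Call:
{"method": "play_rows", "body": {"plan": [[0.33, 1, 0, 0, 0, 0, 0.57], [0.33, 1, 0, 0, 0, 0, 0.57], [0.33, 1, 0, 0, 0, 0, 0.57], [0.33, 1, 0, 0, 0, 0, 0.57]]}}

```text
t: 1.2
tcp_pos: [387.9, -282.3, 205.6]
tool_rot: [180.0, -0.0, -0.8]
wrist_force: [0.1, -1.0, 0.8]
width: 20.6
gripper_force: 0.0
```

Call:
{"method": "play_rows", "body": {"plan": [[0.33, 1, 0, 0, 0, 0, 0.57], [0.33, 1, 0, 0, 0, 0, 0.57], [0.33, 1, 0, 0, 0, 0, 0.57], [0.33, 1, 0, 0, 0, 0, 0.57]]}}

```text
t: 1.7
tcp_pos: [437.6, -133.0, 205.6]
tool_rot: [180.0, -0.0, -0.9]
wrist_force: [-0.5, 0.4, 0.5]
width: 20.5
gripper_force: 0.0
```

Call:
{"method": "play_rows", "body": {"plan": [[0.17, 0.39, -0.3, 0, 0, 0, 0.57], [0.17, 0.39, -0.9, 0, 0, 0, 0.57], [0.17, 0.39, -1, 0, 0, 0, 0.57], [0.17, 0.39, -1, 0, 0, 0, 0.57]]}}

```text
t: 2.2
tcp_pos: [459.2, -74.6, 51.7]
tool_rot: [-179.8, 0.5, -1.1]
wrist_force: [0.3, 0.3, 1.1]
width: 20.2
gripper_force: 0.0
```

Call:
{"method": "play_rows", "body": {"plan": [[0, 0, -0.1, 0, 0, 0, 0.57], [0, 0, -0.2, 0, 0, 0, 0.57], [0, 0, -0.25, 0, 0, 0, 0.57], [0, 0, -0.255, 0, 0, 0, 0.57], [0, 0, -0.255, 0, 0, 0, 0.57]]}}

```text
t: 2.82
tcp_pos: [462.8, -74.1, 17.6]
tool_rot: [180.0, -0.0, -1.0]
wrist_force: [0.2, -0.7, -1.2]
width: 20.2
gripper_force: 0.0
```

```bash
python3 - <<'E'
from h import *
snap("scene","d.png",(200,160,400,300),4)
E
```

```text
(no output)
```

View pics/d.png

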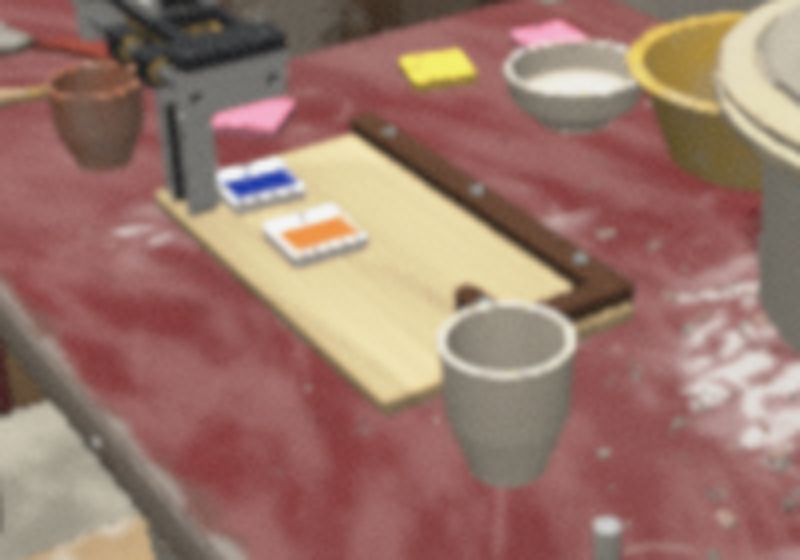

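The crop shows both fingertips down just in front of the blue tile, near (200, 205), with the amber tile clear at (315, 232). Next is a gentle push back towards the rail.

Call:
{"method": "play_rows", "body": {"plan": [[0.04, 0, 0, 0, 0, 0, 0.57], [0.08, -0.001, 0, 0, 0, 0, 0.57], [0.12, -0.002, 0, 0, 0, 0, 0.57], [0.16, -0.003, 0, 0, 0, 0, 0.57], [0.2, -0.003, 0, 0, 0, 0, 0.57], [0.24, -0.004, 0, 0, 0, 0, 0.57], [0.28, -0.005, 0, 0, 0, 0, 0.57], [0.32, -0.006, 0, 0, 0, 0, 0.57], [0.36, -0.006, 0, 0, 0, 0, 0.57], [0.4, -0.007, 0, 0, 0, 0, 0.57], [0.44, -0.008, 0, 0, 0, 0, 0.57], [0.48, -0.009, 0, 0, 0, 0, 0.57], [0.5, -0.009, 0, 0, 0, 0, 0.57], [0.51, -0.009, 0, 0, 0, 0, 0.57], [0.51, -0.009, 0, 0, 0, 0, 0.57]]}}

```text
t: 4.75
tcp_pos: [539.1, -75.4, 17.2]
tool_rot: [180.0, -0.0, -1.0]
wrist_force: [-0.1, 0.0, -0.1]
width: 20.1
gripper_force: 0.0
```

Call:
{"method": "play_rows", "body": {"plan": [[0.01, 0, 0, 0, 0, 0, 0.57], [0.02, 0, 0, 0, 0, 0, 0.57], [0.02, 0, 0, 0, 0, 0, 0.57]]}}

```text
t: 5.12
tcp_pos: [542.2, -75.4, 17.3]
tool_rot: [180.0, -0.0, -1.0]
wrist_force: [-0.2, -0.1, -0.4]
width: 20.0
gripper_force: 0.0
```

Call:
{"method": "play_rows", "body": {"plan": [[0.01, 0, 0, 0, 0, 0, 0.57], [0.015, 0, 0, 0, 0, 0, 0.57], [0.015, 0, 0, 0, 0, 0, 0.57]]}}

```text
t: 5.5
tcp_pos: [544.0, -75.4, 17.2]
tool_rot: [-180.0, 0.0, -1.0]
wrist_force: [-2.5, -0.2, 0.9]
width: 20.4
gripper_force: 1.1
```

```bash
python3 - <<'E'
from h import *
snap("scene","e.png",(240,170,360,250),6)
E
```

```text
(no output)
```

View pics/e.png

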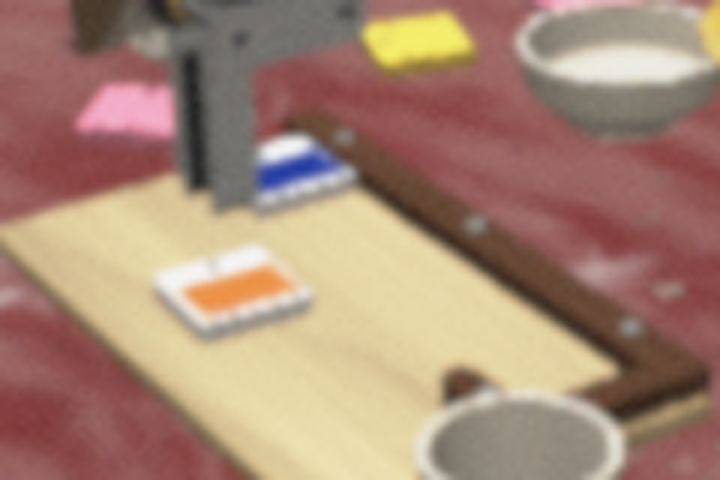

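The crop shows the blue tile at the rail, with its right corner at (355, 175), and force is starting to rise. I'll press a little more to confirm.

Call:
{"method": "play_rows", "body": {"plan": [[0.005, 0, 0, 0, 0, 0, 0.57], [0.01, 0, 0, 0, 0, 0, 0.57], [0.01, 0, 0, 0, 0, 0, 0.57]]}}

```text
t: 5.92
tcp_pos: [544.2, -75.4, 17.1]
tool_rot: [-180.0, 0.2, -1.0]
wrist_force: [-7.0, -1.2, 6.5]
width: 20.4
gripper_force: 4.0
```

Call:
{"method": "play_rows", "body": {"plan": [[-0.06, 0, 0, 0, 0, 0, 0.57], [-0.13, 0, 0, 0, 0, 0, 0.57], [-0.13, 0, 0.2, 0, 0, 0, 0.57], [-0.13, 0, 0.4, 0, 0, 0, 0.57], [0.19, 0.32, 0.4, 0, 0, 0.75, 0.79], [0.19, 0.32, 0.4, 0, 0, 0.75, 0.79], [0.19, 0.32, 0.4, 0, 0, 0.75, 0.79], [0.19, 0.32, 0.4, 0, 0, 0.75, 0.79], [0.19, 0.32, 0.4, 0, 0, 0.75, 0.79], [0.19, 0.32, 0.4, 0, 0, 0.75, 0.79], [0.19, 0.32, 0.4, 0, 0, 0.75, 0.79], [0.19, 0.32, 0.4, 0, 0, 0.75, 0.79], [0.19, 0.32, 0.4, 0, 0, 0.75, 0.79], [0.19, 0.32, 0.4, 0, 0, 0.75, 0.79], [0.19, 0.32, 0.4, 0, 0, 0.75, 0.79]]}}

```text
t: 7.8
tcp_pos: [574.1, -27.3, 77.2]
tool_rot: [180.0, -0.0, 88.9]
wrist_force: [0.6, 0.2, 0.5]
width: 9.8
gripper_force: 0.0
```

```bash
python3 - <<'E'
from h import *
snap("top","f.png",(262,200,422,300),5)
E
```

```text
(no output)
```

View pics/f.png

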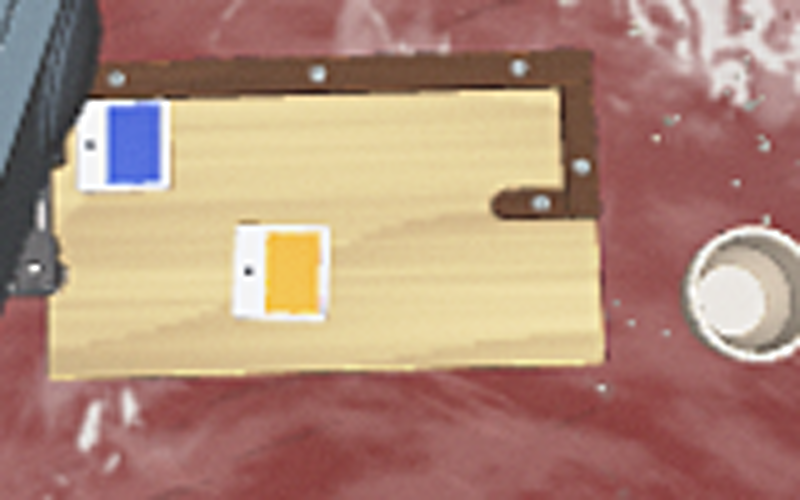

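The tile lies square against the rail, corners about (78, 100) to (169, 190). The fingers are clear at its left side, so I'll lower them and push along the rail.

Call:
{"method": "play_rows", "body": {"plan": [[0, 0, -0.15, 0, 0, 0, 0.79], [0, 0, -0.3, 0, 0, 0, 0.79], [0, 0, -0.37, 0, 0, 0, 0.79], [0, 0, -0.4, 0, 0, 0, 0.79], [0, 0, -0.4, 0, 0, 0, 0.79]]}}

```text
t: 8.48
tcp_pos: [574.5, -27.4, 17.5]
tool_rot: [180.0, 0.0, 89.0]
wrist_force: [-0.6, -0.3, -0.4]
width: 9.8
gripper_force: 0.0
```

Call:
{"method": "play_rows", "body": {"plan": [[0, -0.04, 0, 0, 0, 0, 0.79], [0, -0.08, 0, 0, 0, 0, 0.79], [0, -0.1, 0, 0, 0, 0, 0.79], [0.002, -0.12, 0, 0, 0, 0, 0.79], [0.004, -0.15, 0, 0, 0, 0, 0.79], [0.005, -0.18, 0, 0, 0, 0, 0.79], [0.005, -0.21, 0, 0, 0, 0, 0.79], [0.005, -0.21, 0, 0, 0, 0, 0.79]]}}

```text
t: 9.48
tcp_pos: [574.8, -59.1, 17.1]
tool_rot: [-180.0, 0.0, 89.0]
wrist_force: [-0.3, 2.3, 1.0]
width: 9.9
gripper_force: 1.0
```

```bash
python3 - <<'E'
from h import *
snap("scene","g.png",(240,160,380,260),5)
E
```

```text
(no output)
```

View pics/g.png

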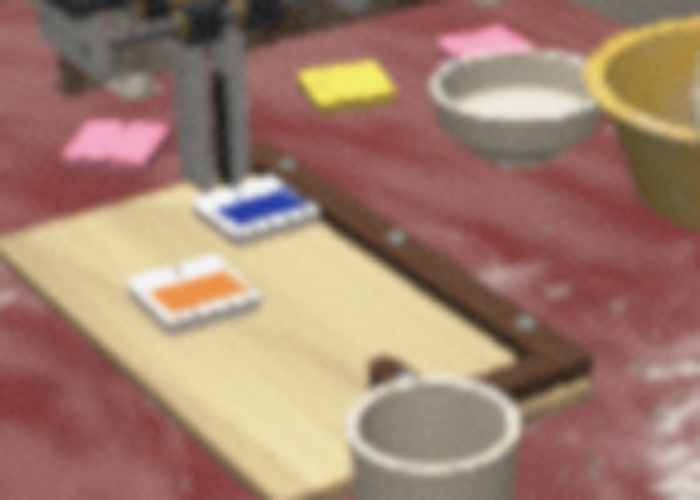

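The tile is moving along the rail, still in contact with it, and amber hasn't been touched.

Call:
{"method": "play_rows", "body": {"plan": [[0.001, -0.05, 0, 0, 0, 0, 0.79], [0.002, -0.1, 0, 0, 0, 0, 0.79], [0.003, -0.15, 0, 0, 0, 0, 0.79], [0.004, -0.2, 0, 0, 0, 0, 0.79], [0.005, -0.25, 0, 0, 0, 0, 0.79], [0.006, -0.3, 0, 0, 0, 0, 0.79], [0.007, -0.35, 0, 0, 0, 0, 0.79], [0.008, -0.4, 0, 0, 0, 0, 0.79], [0.009, -0.45, 0, 0, 0, 0, 0.79], [0.01, -0.5, 0, 0, 0, 0, 0.79], [0.01, -0.55, 0, 0, 0, 0, 0.79], [0.01, -0.6, 0, 0, 0, 0, 0.79], [0.01, -0.65, 0, 0, 0, 0, 0.79], [0.01, -0.7, 0, 0, 0, 0, 0.79], [0.01, -0.75, 0, 0, 0, 0, 0.79], [0.01, -0.8, 0, 0, 0, 0, 0.79], [0.01, -0.84, 0, 0, 0, 0, 0.79], [0.01, -0.86, 0, 0, 0, 0, 0.79], [0.01, -0.86, 0, 0, 0, 0, 0.79]]}}

```text
t: 11.9
tcp_pos: [576.9, -188.4, 17.5]
tool_rot: [179.9, 0.0, 89.0]
wrist_force: [0.8, 0.1, 0.9]
width: 9.6
gripper_force: 0.0
```

```bash
python3 - <<'E'
from h import *
snap("scene","i.png",(260,160,380,260),5)
E
```

```text
(no output)
```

View pics/i.png

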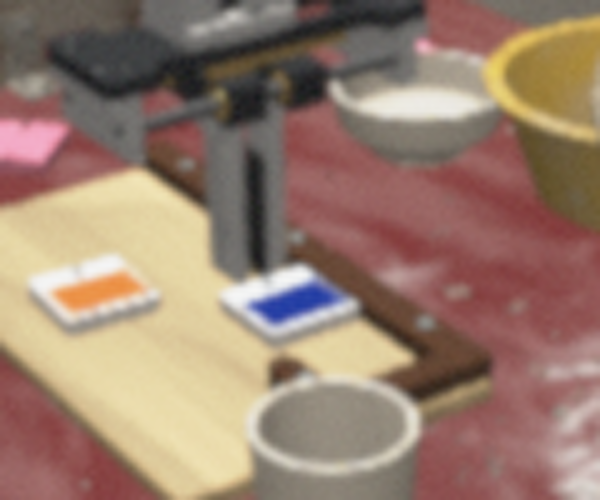

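The tile is still along the rail, its right corner at (358, 303), in line with the pocket mouth. I'll continue.

Call:
{"method": "play_rows", "body": {"plan": [[0.002, -0.04, 0, 0, 0, 0, 0.79], [0.003, -0.08, 0, 0, 0, 0, 0.79], [0.004, -0.12, 0, 0, 0, 0, 0.79], [0.005, -0.16, 0, 0, 0, 0, 0.79], [0.005, -0.2, 0, 0, 0, 0, 0.79], [0.005, -0.24, 0, 0, 0, 0, 0.79], [0.005, -0.28, 0, 0, 0, 0, 0.79], [0.005, -0.32, 0, 0, 0, 0, 0.79], [0.005, -0.35, 0, 0, 0, 0, 0.79], [0.005, -0.37, 0, 0, 0, 0, 0.79], [0.005, -0.38, 0, 0, 0, 0, 0.79], [0.005, -0.38, 0, 0, 0, 0, 0.79]]}}

```text
t: 13.45
tcp_pos: [576.6, -244.3, 17.1]
tool_rot: [-179.9, -0.1, 89.0]
wrist_force: [-1.8, 4.2, 4.2]
width: 9.8
gripper_force: 2.3
```

Call:
{"method": "play_rows", "body": {"plan": [[0, -0.01, 0, 0, 0, 0, 0.79], [0, -0.02, 0, 0, 0, 0, 0.79], [0, -0.025, 0, 0, 0, 0, 0.79], [0, -0.025, 0, 0, 0, 0, 0.79]]}}

```text
t: 13.95
tcp_pos: [576.6, -248.1, 17.0]
tool_rot: [-179.9, -0.1, 89.0]
wrist_force: [-2.6, 4.6, 3.5]
width: 9.8
gripper_force: 2.2
```

Call:
{"method": "play_rows", "body": {"plan": [[0, -0.007, 0, 0, 0, 0, 0.79], [0, -0.014, 0, 0, 0, 0, 0.79], [0, -0.014, 0, 0, 0, 0, 0.79]]}}

```text
t: 14.32
tcp_pos: [576.7, -250.3, 17.0]
tool_rot: [-179.9, -0.1, 89.0]
wrist_force: [-2.6, 5.3, 2.6]
width: 10.0
gripper_force: 2.2
```

Call:
{"method": "play_rows", "body": {"plan": [[0, -0.007, 0, 0, 0, 0, 0.79], [0, -0.014, 0, 0, 0, 0, 0.79], [0, -0.014, 0, 0, 0, 0, 0.79]]}}

```text
t: 14.7
tcp_pos: [576.6, -251.7, 17.0]
tool_rot: [-179.9, -0.2, 89.0]
wrist_force: [-2.7, 6.8, 4.2]
width: 9.8
gripper_force: 3.3
```

Call:
{"method": "play_rows", "body": {"plan": [[0, -0.007, 0, 0, 0, 0, 0.79], [0, -0.01, 0, 0, 0, 0, 0.79], [0, -0.01, 0, 0, 0, 0, 0.79]]}}

```text
t: 15.08
tcp_pos: [576.6, -251.8, 16.9]
tool_rot: [-179.9, -0.3, 89.0]
wrist_force: [-2.2, 10.8, 6.8]
width: 9.8
gripper_force: 5.4
```

```bash
python3 - <<'E'
from h import *
snap("top","j.png",(340,205,400,250),12)
E
```

```text
(no output)
```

View pics/j.png

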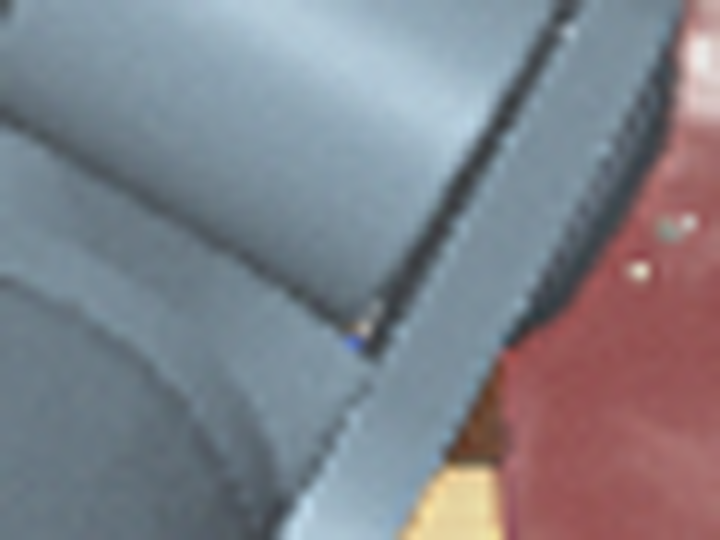

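The arm hides the tile in this view. The force rose to 11 N with no further motion, so the tile is against the stop. I'll back off and look.

Call:
{"method": "play_rows", "body": {"plan": [[0, 0.02, 0, 0, 0, 0, 0.79], [0, 0.1, 0, 0, 0, 0, 0.79], [0, 0.2, 0, 0, 0, 0, 0.79], [0, 0.2, 0.3, 0, 0, 0, 0.79], [0, 0.2, 0.6, 0, 0, 0, 0.79], [0, 0.2, 1, 0, 0, 0, 0.79], [-0.3, 0.8, 1, 0, 0, 0, 0.79], [-0.7, 1, 1, 0, 0, 0, 0.79], [-1, 1, 1, 0, 0, 0, 0.79], [-1, 1, 1, 0, 0, 0, 0.79]]}}

```text
t: 16.38
tcp_pos: [424.2, -102.0, 165.9]
tool_rot: [-179.9, -0.0, 89.1]
wrist_force: [0.6, 0.3, 0.7]
width: 9.6
gripper_force: 0.0
```

Call:
{"method": "play_rows", "body": {"plan": [[-0.1, 0.4, 0.2, 0, 0, 0, 0.79], [-0.1, 0.8, 0.2, 0, 0, 0, 0.79], [-0.1, 1, 0.2, 0, 0, 0, 0.79], [-0.1, 1, 0.2, 0, 0, 0, 0.79], [-0.1, 1, 0.2, 0, 0, 0, 0.79]]}}

```text
t: 17.0
tcp_pos: [412.1, 45.3, 197.1]
tool_rot: [180.0, 0.0, 89.0]
wrist_force: [-0.6, 0.3, -0.6]
width: 9.7
gripper_force: 0.0
```

```bash
python3 - <<'E'
from h import *
snap("top","k.png",(300,200,400,275),8)
E
```

```text
(no output)
```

View pics/k.png

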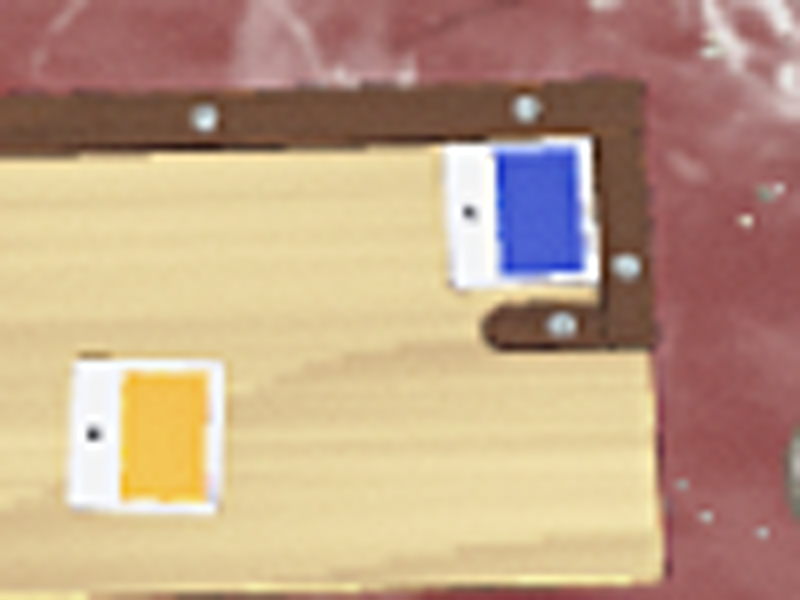

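The last view shows the blue tile in the corner, corners about (445,146), (590,138), (600,283), (455,290), with amber unmoved. I'll check its yaw and gaps numerically.

```bash
python3 - <<'E'
from h import *
from scipy.ndimage import map_coordinates
c=capture("top")
q=cw(c,[(445,146),(590,138),(600,283),(455,290)],22,300,200,8);print(q.round(1),q.mean(0).round(1))
print([np.degrees(np.arctan2(*(q[i]-q[i-1])[::-1])).round(1) for i in range(4)])
# rectified blue-patch & white-tile orientation by segmentation, rectified to z=22 plane at 0.5mm
K=np.array(c["intrinsics"]);T=c["camera_from_world"]
def rect(x0,y0,n=140,st=.5):
    X,Y=np.meshgrid(x0+np.arange(n)*st,y0+np.arange(n)*st,indexing="ij")
    P=np.stack([X,Y,0*X+22,0*X+1],-1)@T.T; p=P[...,:3]*[1,-1,-1]@K.T
    u=(p[...,0]/p[...,2]).astype("f4");v=(p[...,1]/p[...,2]).astype("f4")
    return cv2.remap(c["pixels"],u,v,cv2.INTER_CUBIC)
for n,x0,y0 in [("blue",543,-318),("amber",473,-190)]:
    h=rect(x0,y0).astype(int)
    m=((h[...,2]-h[...,0]>60) if n=="blue" else (h[...,0]-h[...,2]>110)&(h[...,0]>215)).astype("u1")
    ct=max(cv2.findContours(m,0,1)[0],key=cv2.contourArea);r=cv2.minAreaRect(ct)
    print(n,r, "centre",x0+r[0][1]*.5,y0+r[0][0]*.5,"size",np.array(r[1])*.5)
E
```

```text
[[ 601.4 -261.3]
 [ 602.1 -311.1]
 [ 552.2 -311.2]
 [ 551.8 -261.9]] [ 576.9 -286.4]
[np.float64(0.6), np.float64(-89.1), np.float64(-179.9), np.float64(90.5)]
blue ((52.0, 69.5), (89.0, 60.0), 90.0) centre 577.75 -292.0 size [44.5 30. ]
amber ((57.658843994140625, 66.98204803466797), (56.08028030395508, 85.88114166259766), 3.0127875804901123) centre 506.491024017334 -161.1705780029297 size [28.04014015 42.94057083]
```

```bash
cat > e.py <<'E'
from h import *
im=np.mean([capture("top")["pixels"].astype("f4") for _ in range(6)],0); c=capture("top")
K=np.array(c["intrinsics"]);T=c["camera_from_world"]
def samp(X,Y,z,ch):
    P=np.stack([X,Y,0*X+z,0*X+1],-1)@T.T; p=P[...,:3]*[1,-1,-1]@K.T
    return cv2.remap(np.ascontiguousarray(im[...,ch]),(p[...,0]/p[...,2]).astype("f4"),(p[...,1]/p[...,2]).astype("f4"),cv2.INTER_CUBIC)
def edge(name,z,axis,at,lo,hi,ch=2,r=6):
    "edge of normal `axis` near at, along lo..hi in the other coordinate: centroid of gradient"
    o=np.arange(-r,r+.01,.25);s=np.arange(lo,hi,1.)
    S,O=np.meshgrid(s,at+o,indexing="ij"); g=samp(O,S,z,ch) if axis==0 else samp(S,O,z,ch)
    d=np.abs(np.diff(g,axis=1));d=np.where(d>.3*d.max(1,keepdims=True),d,0);e=(d*(at+o[:-1]+.125)).sum(1)/d.sum(1)
    k=np.polyfit(s,e,1);res=e-np.polyval(k,s);m=abs(res)<1;k=np.polyfit(s[m],e[m],1)
    print(name,"angle %.2f"%np.degrees(np.arctan(k[0])*(-1 if axis==0 else 1)),"ends",np.polyval(k,[lo,hi]).round(2),"rms %.2f"%np.std(res[m]),m.mean().round(2))
edge("rail inner z26",26,0,602,-250,-60)
edge("board front z12",12,0,454,-315,-120)
edge("tile back z22",22,0,602,-305,-267,0)
edge("tile front z22",22,0,552,-305,-267,2)
edge("tile +y z22",22,1,-261.5,557,597,2)
edge("tile -y z22",22,1,-311,557,597,0)
edge("stop outer z26",26,1,-329,545,610,1)
edge("board -y end",12,1,-328,460,520,1)
E
python3 e.py
```

```text
rail inner z26 angle -0.83 ends [600.94 603.7 ] rms 0.62 0.97
board front z12 angle -0.65 ends [452.78 454.98] rms 0.57 0.88
tile back z22 angle -1.49 ends [600.44 601.42] rms 0.70 0.92
tile front z22 angle 3.05 ends [551.76 549.74] rms 0.66 0.5
tile +y z22 angle 0.73 ends [-260.58 -260.07] rms 0.17 0.85
tile -y z22 angle 1.88 ends [-309.76 -308.45] rms 0.44 0.98
stop outer z26 angle -1.99 ends [-328.04 -330.3 ] rms 0.53 0.45
board -y end angle -0.85 ends [-327.26 -328.15] rms 0.48 1.0
```

```bash
cat > p.py <<'E'
from h import *
from scipy.optimize import least_squares
c0=capture("top");im=np.mean([capture("top")["pixels"].astype("f4") for _ in range(8)],0)
def fit(x,y,ch,tx,ty,yaw0):
    # pixels inside the tile top (2.5 mm inset), each supersampled 6x6 onto z=22; coverage of the glazed rectangle
    k=(np.arange(6)+.5)/6-.5;U,V=np.meshgrid(np.arange(290,390),np.arange(205,285));U=U.ravel();V=V.ravel()
    C=np.array([w(c0,u,v,22)[:2] for u,v in zip(U,V)])
    a=np.radians(yaw0);R=np.array([[np.cos(a),-np.sin(a)],[np.sin(a),np.cos(a)]])
    m=(abs((C-[tx,ty])@R)<22.6).all(1);U,V,=U[m],V[m];I=im[V,U,ch]
    S=np.array([[w(c0,u+i,v+j,22)[:2] for i in k for j in k] for u,v in zip(U,V)])
    def f(p):
        a=np.radians(p[2]);R=np.array([[np.cos(a),-np.sin(a)],[np.sin(a),np.cos(a)]])
        q=(S-p[:2])@R; cov=np.prod(1/(1+np.exp(-(p[3:5]/2-abs(q))/.4)),-1).mean(1)
        A=np.stack([cov,1-cov],1);return A@np.linalg.lstsq(A,I,rcond=None)[0]-I
    for y0 in (yaw0-2,yaw0+2):
        r=least_squares(f,[x,y,y0,44,29],x_scale=[1,1,1,1,1],diff_step=1e-3)
        sd=np.sqrt(np.diag(np.linalg.inv(r.jac.T@r.jac))*2*r.cost/(len(I)-5));print(r.x.round(2),"sd",sd.round(2),"rms",np.std(r.fun).round(1))
fit(577.7,-292,0,576.5,-286,-.8)
fit(506.5,-161,2,507,-155.4,-4.5)
E
python3 p.py
```

```text
[ 5.7714e+02 -2.9187e+02 -3.4000e-01  4.2270e+01  2.8510e+01] sd [0.12 0.06 0.27 0.22 0.13] rms 16.8
[ 5.7714e+02 -2.9186e+02 -3.7000e-01  4.2240e+01  2.8510e+01] sd [0.12 0.06 0.27 0.22 0.13] rms 16.8
[ 506.75 -161.17   -3.59   43.05   28.5 ] sd [0.06 0.06 0.26 0.14 0.13] rms 16.6
[ 506.75 -161.17   -3.6    43.05   28.5 ] sd [0.06 0.06 0.26 0.14 0.13] rms 16.6
```

```bash
python3 -c "
from cell import *
print(sign_off())"
```

```text
the job is handed in; nothing more can be done
None
```

The blue tile was pushed back to the rail, then slid along it into the pocket against the end stop (yaw within about 0.5° of the board's, within measuring error); amber still lies where it was, nothing went near the cups, the hand is clear, and the job was handed in at about 18 s of robot time.

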